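# Unlock the deburring machine's sprung cover and hold it below balance

## Robot

A 6-joint arm with a two-finger parallel gripper is mounted at the origin on the work surface. World frame = base frame: x ahead of the robot, y to its left, z up, the work surface at z = 0. Lengths are in m, angles in rad, forces in N, time in s.
With the tool pointing down it reaches from about 0.2 to 0.875 m from the base axis. Payload 3.4 kg.
Tool frame: the origin (TCP) lies between the finger pads; the fingertips stand 25 mm ahead of it and the grasp point (between the pads) lies 6 mm ahead of it (r.nose_length is the z of the fingertips in the tool frame, in m); z points along the fingers, x is the direction in which the jaws open and shut, and the axes are right-handed (so a half turn about z gives the same grasp; the last joint's range is limited). The gripper opens to 94 mm and grips with 3 to 60 N. Pads are 16 mm wide; open, the fingers measure 119 mm over their backs; the gripper's body (75 mm by 177 mm) begins 78 mm behind the grasp point.
Start: joints at [1.024, 0.276, 1.505, -0, 1.361, -0.121], TCP at [0.238, 0.524, 0.193] pointing down, gripper open.
Joint ranges: [-2.89, 2.89], [-0.75, 2.08], [0.22, 2.7], [-1.18, 4.32], [0.11, 2.71], [-2.7, 2.7]. Speed limits (rad/s): [2.57, 2.57, 3.14, 3.14, 3.14, 3.14].

## Interface

Orientations are given as a unit quaternion [w, x, y, z].
In Python, from plant import r, gripper_to, inverse_kinematics, vision, models, telemetry gives the robot as it stands. Calls block until the motion is done:
- r.move_to(position, orientation): joint-space move of the TCP to a pose.
- r.move_l(position, rot=None, vel=0.15, guard=None): straight line of the TCP; rot=None keeps the orientation; vel is the mean speed in m/s. With guard (N) it stops when the force on the tool has changed by that much, and returns True; else False.
- r.movej(angles): joint-space move.
- gripper_to(opening, f_grip=None): finger opening in m; f_grip is the grip in N (None keeps the last); returns when the fingers have stopped.
- r.hold(seconds).
- inverse_kinematics(position, orientation): joint angles nearest the present ones, or None.
- vision.snapshot(name): name is "scene" or "top" or "wrist"; returns the picture (420x560x3 uint8, red, green, blue); there is no depth.
- vision.get_calibration(name): a dict with "fx", "fy", "cx", "cy" (pixels), "position" and "orientation" of the camera in the world. Camera axes: x right, y down, z forward; pixel columns grow to the right and rows downward; lengths in m; the calibration is good to about 2 mm. A picture is of the moment at which its call begins: read the wrist's pose just before it. get_calibration takes no time and is no camera call; for the wrist camera it gives the pose at the moment of the call.
A pose or a line that the arm cannot do raises r.PlanningError and nothing moves.
- r.sign_off(): hands the job in, once; it reports no verdict.
Trained networks look in the newest picture that a camera, given by its name, has taken for a name from the list of things; names that differ only in an ending like _2 or _b are one class to them, and where a whole thing is asked for, a point or a joint stands for the part that bears it (a point fixed in the world has none). Each returns a list of dicts, best first, with "score" (0 to 1); they miss things now and then, are a little off and sometimes report something else, mostly with a low value. They report only what shows in the picture. A call takes as long as a camera call.
- models.boxes_of(thing, camera): "at" ([x, y, z] in m, in world coordinates, good to about 4 mm: the middle of the surface that is visible of it).
- models.regions_of(thing, camera): "pixels" (420x560 bool, what is visible of it).
- models.mark_of(thing, camera): "at" ([x, y, z] in m, in world coordinates, good to about 4 mm: a listed point, or the origin of a listed thing).
Readings, each from a call of its own:
- telemetry.current_t(): time.
- telemetry.current_joints(): joint angles.
- telemetry.current_dq(): joint speeds.
- telemetry.current_joint_efforts(): joint torques, N m.
- telemetry.current_ee_pos(): TCP position.
- telemetry.current_tool_rot(): TCP orientation.
- telemetry.current_wrist_force(): force on the tool from outside, world axes, zero at the start.
- telemetry.current_torque(): the same for the moment, N m.
- telemetry.current_opening(): finger opening in m.
Only numpy, scipy, OpenCV 4.12 (cv2) and the standard library are available. Lean on these libraries where they do the work, as an engineer would, in place of code of your own. Each camera call takes 0.05 s, during which the arm holds its last target.

## Task

Unlock the sprung blue cover of the bench deburring machine by turning its catch knob counter-clockwise until it clicks past its detent. Then take the cover by its bar handle, raise it past its balance point so that the springs begin to lift it, bring it back down and hold it still about ten degrees below that point, so that the springs can be adjusted: finish while holding it there. Keep hold of it the whole way, never letting it swing freely or fly fully open, and leave the other things on the bench alone.

Things in the scene. Friction and masses are not known exactly. Their poses are not given: they have to be found in the camera images.
- machine: Bench deburring machine, fixed: grey box 240 (x) x 360 (y) x 120 mm high; origin at the centre of its underside, x axis to its back (hinge side), y to its left, z up; front face at x = -120 mm. A blue cover lies over the open tub; the flat deck along its right side, 90 mm wide and 120 mm high, carries the catch knob.
- knob (a joint): Catch knob angle, rad: 0 locked, grows counter-clockwise seen from above, stop at 1.3. A sprung detent resists (up to 0.2 N m) until the ridge at 0.6, then snaps the knob to its unlocked seat at 1.2, where it stays. Its red tab, under the black grip, lies 12 mm over the cover's right edge and blocks it when locked; unlocked it points to the front and clears it by 7 mm.
- knob_grip (a point): Point on the knob's vertical axis, half-way up its black bar grip, 160 mm above the bench, 40 mm above the deck. Bar: 50 mm long, 16 mm thick, from 14.5 mm above to 15 mm below this point; the tab's top is 25.5 mm below it. The x axis runs along the bar and turns with it; locked, it is parallel to the machine's x axis.
- lid (a joint): Cover angle, rad: 0 closed (level), grows as its front edge rises, stop at 1.45. Balance point 0.855 rad (49 degrees): the red mark on the quadrant at the machine's left; green marks lie just below. Below it the cover falls shut if let go, above it the springs throw it open. Lifting needs about 1.6 N at the handle when closed, under 1 N near balance; little friction.
- handle (a point): Centre of the cover's bar handle: black round bar 14 mm thick, 116 mm free between two steel arms, parallel to the machine's y axis, 220 mm from the hinge axis. Closed, it is 50 mm in front of the machine's front and the cover's edge, 124 mm above the bench, free air below. The cover is a flat plate 170 x 260 x 8 mm in the plane of hinge and bar. The bar may turn between the fingers.
- hinge (a point): Point on the cover's hinge axis, which is parallel to the machine's y axis, opposite the handle's middle, 124 mm above the bench. The handle moves on a circle of radius 220 mm about it: at cover angle q it is 220 cos q mm nearer the machine's front than this point and 220 sin q mm above it.
- screwdriver: Bystander, leave alone: screwdriver, 220 mm, orange handle, lying in front of the machine; origin at the underside.
- wrench: Bystander, leave alone: steel spanner, 170 mm, lying flat; origin at the underside.
- brush: Bystander, leave alone: bench brush, 200 mm, lying flat; origin at the underside.
- oil: Bystander, leave alone: white oil bottle, 60 mm across, 150 mm high, upright; origin at the underside.
- flange: Bystander, leave alone: turned steel flange, 70 mm across, 40 mm high; origin at the underside.
- angle_piece: Bystander, leave alone: steel angle piece, 60 x 50 x 56 mm; origin at the underside.
- bush: Bystander, leave alone: small brass bush, 28 mm across, 26 mm high, standing on the machine's right rear corner; origin at the underside.

How it is judged:
By the outcome, as a careful person would: the job done as asked, in the order asked, and still so for the second after the job is handed in, while the arm keeps its last pose, push and grip.
It also fails if it takes over 51 s, if anything falls off the work surface, if the arm or the gripper's body presses on something with over 40 N, if the wrist force passes 120 N, or if a joint passes its speed limit or range.

## Working session

There is one attempt and no reset: what is moved stays moved. The work goes in short steps, each a Python script; the robot and the scene stay as the last script left them, time stands still between calls to the robot, and variables do not carry over. Pictures are saved under pics/ and viewed, and the job is handed in when it is done.

```bash
ls; mkdir -p pics
python3 - <<'E'
from plant import r, vision, models, telemetry
import cv2
print(telemetry.current_t(), r.nose_length)
for c in ["scene","top"]:
    im=vision.snapshot(c); cv2.imwrite(f"pics/{c}0.png",im[:,:,::-1])
    k=vision.get_calibration(c); print(c,k)
    for n in ["knob_grip","handle","hinge","machine"]:
        print(n,[(x["score"],x["at"]) for x in models.mark_of(n,c)][:2])
print(telemetry.current_t())
E
```

```text
pics
0.0 0.025
scene {'fx': 527.6194216056841, 'fy': 527.6194216056841, 'cx': 273.50935294096234, 'cy': 217.21554339848254, 'position': array([ 1.26162382, -0.00681702,  1.18492541]), 'orientation': array([-0.20891094,  0.6831255 ,  0.66894572, -0.20544437])}
knob_grip [(0.6, [0.6134, -0.1201, 0.1592])]
handle [(0.56, [0.4829, 0.0187, 0.1226])]
hinge [(0.86, [0.699, 0.0584, 0.1275])]
machine [(0.75, [0.6592, 0.0108, 0.0026])]
top {'fx': 424.1280381928245, 'fy': 424.1280381928245, 'cx': 279.2026931073885, 'cy': 208.3425524613796, 'position': array([4.41313031e-01, 2.40528943e-04, 1.18489049e+00]), 'orientation': array([-0.03570371,  0.71593211, -0.69634397,  0.0356585 ])}
knob_grip [(0.38, [0.7696, -0.1047, 0.1155])]
handle [(0.8, [0.4818, 0.0212, 0.1223])]
hinge [(0.93, [0.6982, 0.0514, 0.1246])]
machine [(0.7, [0.6607, 0.0066, -0.0025])]
0.5
```

View pics/scene0.png

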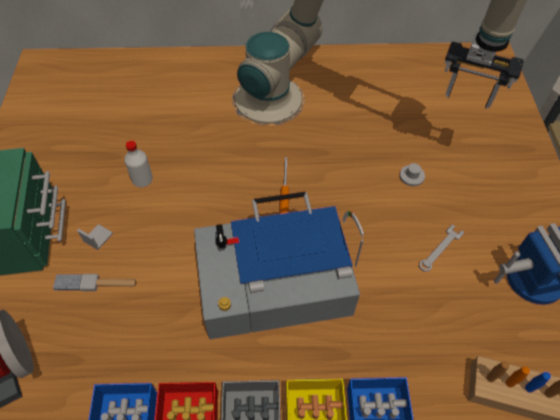

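View pics/top0.png

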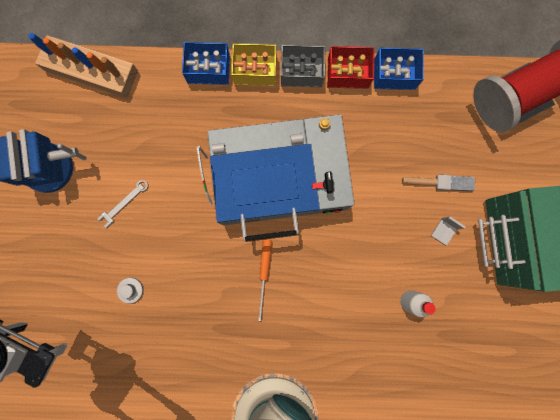

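```bash
cat > h.py <<'E'
from plant import r, gripper_to, inverse_kinematics, vision, models, telemetry
import numpy as np, cv2
from scipy.spatial.transform import Rotation as R
def cam(n):
    k=vision.get_calibration(n); return k,R.from_quat(np.roll(k["orientation"],-1)).as_matrix()
def proj(n,p):
    k,M=cam(n); c=M.T@(np.array(p)-k["position"]); return np.array([k["cx"]+k["fx"]*c[0]/c[2],k["cy"]+k["fy"]*c[1]/c[2]])
def onz(n,uv,z):
    k,M=cam(n); d=M@np.array([(uv[0]-k["cx"])/k["fx"],(uv[1]-k["cy"])/k["fy"],1]); return k["position"]+d*(z-k["position"][2])/d[2]
def quat(M): return np.roll(R.from_matrix(M).as_quat(),1)
E
python3 - <<'E'
from h import *
for n in ["scene","top"]:
    im=vision.snapshot(n)
    for t in ["knob_grip","handle","hinge","machine"]:
        print(n,t,[(x["score"],x["at"]) for x in models.mark_of(t,n)][:2])
    c={"scene":(195,205,110,80),"top":(190,110,180,140)}[n]
    x,y,w,h=c; 
    cv2.imwrite(f"pics/{n}_crop.png",cv2.resize(im[y:y+h,x:x+w],None,fx=800/w if n=="scene" else 4.2,fy=800/w if n=="scene" else 4.2,interpolation=cv2.INTER_CUBIC)[:,:,::-1])
    for t,p in [("knob",[.6134,-.1201,.1592]),("handle",[.4824,.02,.124]),("hinge",[.6986,.055,.124])]: print(t,proj(n,p))
print(telemetry.current_t())
E
```

```text
scene knob_grip [(0.8, [0.613, -0.1202, 0.1591]), (0.41, [0.7014, 0.0591, 0.1305])]
scene handle [(0.83, [0.4789, 0.0237, 0.1225])]
scene hinge [(0.62, [0.7013, 0.0553, 0.1301])]
scene machine [(0.61, [0.6612, 0.0109, -0.0011])]
knob [218.89870996 234.59622437]
handle [278.3275091  196.62713574]
hinge [296.23433789 273.33360925]
top knob_grip [(0.62, [0.6162, -0.1223, 0.1608])]
top handle [(0.59, [0.4832, 0.0222, 0.1231])]
top hinge [(0.62, [0.6962, 0.056, 0.1304])]
top machine [(0.55, [0.6588, 0.0084, -0.0041])]
knob [329.75924488 182.00193302]
handle [271.18553945 234.56385699]
hinge [259.97265224 149.33241806]
1.0
```

```bash
python3 -c "
import cv2
for f in ['scene','top']: print(cv2.imread(f'pics/{f}_crop.png').shape)"
```

```text
(582, 800, 3)
(588, 756, 3)
```

View pics/scene_crop.png

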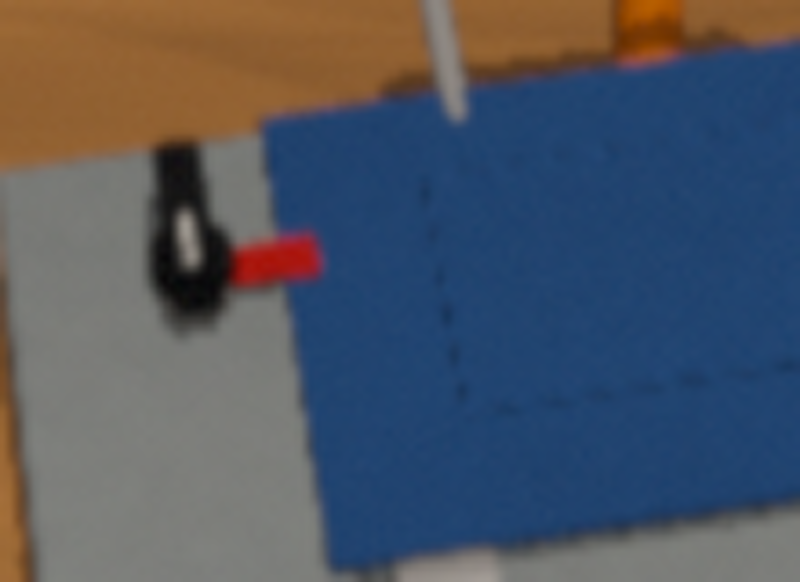

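View pics/top_crop.png

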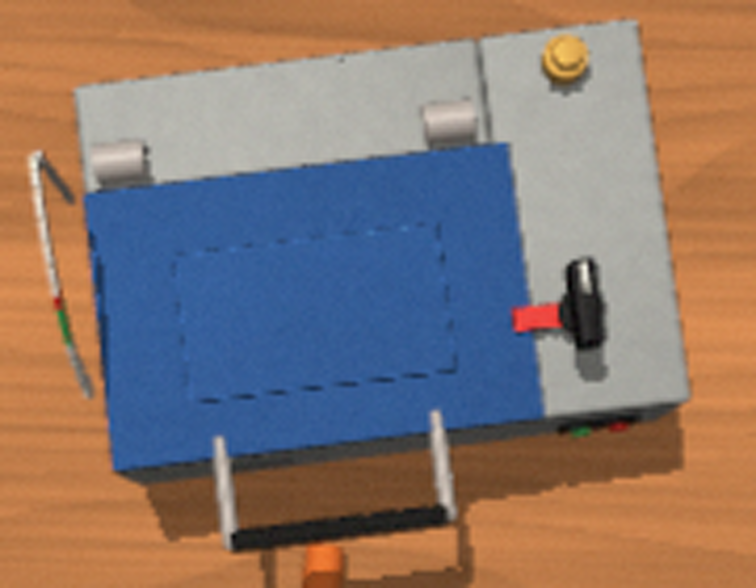

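Run:
```python
from h import *
def c(u,v,z): return onz("top",(190+u/4.2,110+v/4.2),z)
bl,br,fr=c(75,88,.12),c(637,20,.12),c(688,400,.12)
y=bl-br; print("y",np.linalg.norm(y),np.degrees(np.arctan2(-y[0],y[1])))
x=br-fr; print("x",np.linalg.norm(x),np.degrees(np.arctan2(x[1],x[0])))
a,b=c(232,540,.124),c(450,513,.124); print("handle mid",(a+b)/2, np.linalg.norm(a-b),np.degrees(np.arctan2(-(a-b)[0],(a-b)[1])))
a,b=c(115,470,.128),c(543,416,.128); print("lid front",(a+b)/2,np.linalg.norm(a-b),np.degrees(np.arctan2(-(a-b)[0],(a-b)[1])))
print("mach centre",(bl+fr)/2)
th=np.radians(8)
for th in np.radians([6,7,8,9]):
    ex=np.array([np.cos(th),np.sin(th)]);ey=np.array([-ex[1],ex[0]])
    d=np.array([.6138,-.1208])-np.array([.4815,.0218]);h=np.array([.6987,.0555])-np.array([.4815,.0218])
    print(np.degrees(th),"knob rel",d@ex,d@ey,"hinge",h@ex,h@ey)
print("knob top",c(585,303,.1745))
# IK
k=np.array([.614,-.1205,.168])
for th0 in (7,7+180):
  for a in (0,35,72):
    t=np.radians(th0+a)
    ex=np.array([np.cos(t),np.sin(t),0]);ey=np.array([-ex[1],ex[0],0])
    M=np.c_[ey,ex,[0,0,-1]]
    print(th0,a,np.round(inverse_kinematics(k,quat(M)),2))
```

```text
y 0.3473351793220064 8.686782786212593
x 0.2365294224866523 8.186825199698704
handle mid [0.48043014 0.01987463 0.124     ] 0.13061191285847384 8.641082643543845
lid front [0.52973096 0.02824888 0.128     ] 0.2567417493832057 8.809490568513123
mach centre [0.65313342 0.00214822 0.12      ]
6.000000000000001 knob rel 0.1166694878952552 -0.15564793796982634 hinge 0.21953276488610887 0.010811805652176475
7.0 knob rel 0.11393528749257288 -0.15766039535655355 hinge 0.2196880210092486 0.006978783922714518
8.0 knob rel 0.11116638129760446 -0.1596248278595646 hinge 0.21977635803302328 0.003143636388064709
9.0 knob rel 0.10836361274599984 -0.1615406370936892 hinge 0.2197977490491197 -0.0006924687286819992
knob top [ 0.61045769 -0.11716937  0.1745    ]
7 0 [-0.3   0.37  1.43 -0.    1.34 -2.  ]
7 35 [-0.3   0.37  1.43 -0.    1.34 -2.61]Traceback (most recent call last):
  File "<stdin>", line 22, in <module>
    return _wrapfunc(a, 'round', decimals=decimals, out=out)
    return _wrapit(obj, method, *args, **kwds)
    result = getattr(arr, method)(*args, **kwds)
TypeError: unsupported operand type(s) for *: 'NoneType' and 'float'
```

```bash
cat >> h.py <<'E'
TH=np.radians(8.6)
def ktool(a):
    t=TH+np.pi+a; ex=np.array([np.cos(t),np.sin(t),0]);ey=np.array([-ex[1],ex[0],0])
    return quat(np.c_[ey,ex,[0,0,-1]])
E
python3 - <<'E'
from h import *
q=ktool(0)
# joint solution forced near the wanted j6
r.move_to(np.array([.613,-.120,.25]),q)
print(telemetry.current_joints(),telemetry.current_ee_pos(),telemetry.current_t())
k=vision.get_calibration("wrist");print(k)
im=vision.snapshot("wrist");cv2.imwrite("pics/w1.png",im[:,:,::-1])
for t in ["knob_grip","handle"]:print(t,[(x["score"],x["at"]) for x in models.mark_of(t,"wrist")][:2])
for t,p in [("knob",[.613,-.120,.1745])]: print(t,proj("wrist",p))
E
```

```text
[-3.03276517e-01  3.27873599e-01  1.28911300e+00  3.82380439e-04
  1.52469147e+00  1.11598577e+00] [ 0.6130597  -0.11896473  0.25004106] 3.6417
{'fx': 290.6973457569802, 'fy': 290.6973457569802, 'cx': 274.74670275706035, 'cy': 215.7867074859075, 'position': array([ 0.69148172, -0.10678199,  0.44174259]), 'orientation': array([ 0.10387148,  0.75167246, -0.64506039, -0.08997956])}
knob_grip [(0.64, [0.6118, -0.1178, 0.1623]), (0.47, [0.5168, -0.456, -0.0011])]
handle [(0.75, [0.4864, 0.0271, 0.1221])]
knob [276.05329692 219.74068558]
```

View pics/w1.png

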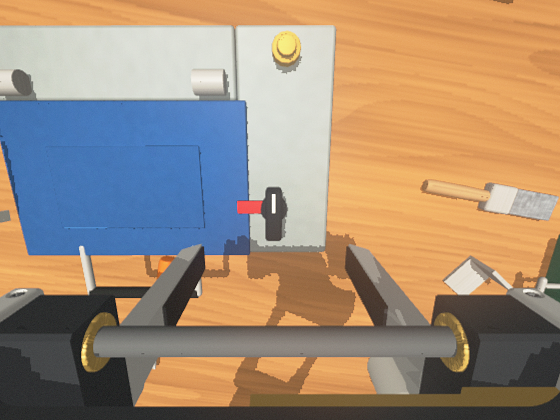

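Run:
```python
from h import *
print(onz("wrist",(274,214.5),.1745))
q=ktool(0)
gripper_to(.05,20)
r.move_l(np.array([.614,-.1185,.200]),q,vel=.15)
hit=r.move_l(np.array([.614,-.1185,.170]),q,vel=.06,guard=6)
print(hit,telemetry.current_ee_pos(),telemetry.current_wrist_force())
im=vision.snapshot("wrist");cv2.imwrite("pics/w2.png",im[:,:,::-1])
gripper_to(.0,15)
print(telemetry.current_opening(),telemetry.current_wrist_force(),telemetry.current_torque(),telemetry.current_t())
```

```text
[ 0.61785902 -0.11726713  0.1745    ]
False [ 0.61402882 -0.11854341  0.16985226] [ 0.61373996 -0.13690218  0.07236509]
0.00020936512694230485 [-0.79215226  0.50525771  0.77549405] [-0.03412942  0.08758793 -0.0335417 ] 6.6667
```

View pics/w2.png

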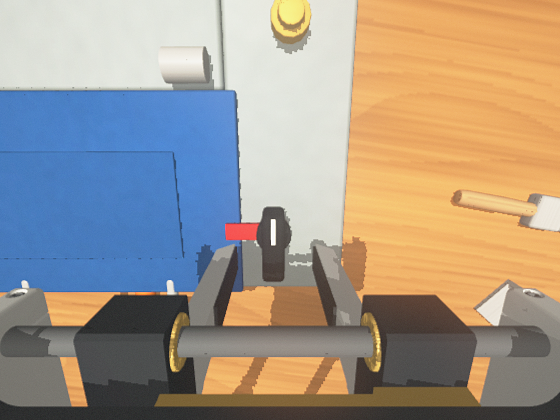

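Run:
```python
from h import *
im=vision.snapshot("wrist");cv2.imwrite("pics/w3.png",im[:,:,::-1])
im=vision.snapshot("scene");cv2.imwrite("pics/s3.png",cv2.resize(im[150:330,150:390],None,fx=3.3,fy=3.3)[:,:,::-1])
print(vision.get_calibration("wrist"))
for p in [(.614,-.1185,.145),(.614,-.1185,.1745)]:print(proj("wrist",p),proj("scene",p))
```

```text
{'fx': 290.6973457569802, 'fy': 290.6973457569802, 'cx': 274.74670275706035, 'cy': 215.7867074859075, 'position': array([ 0.69243464, -0.10637274,  0.36172029]), 'orientation': array([ 0.1039695 ,  0.75118307, -0.6456223 , -0.08992321])}
[275.24535271 237.70342484] [220.11240759 238.06814077]
[275.27948366 252.36138495] [219.00836881 231.21715673]
```

View pics/w3.png

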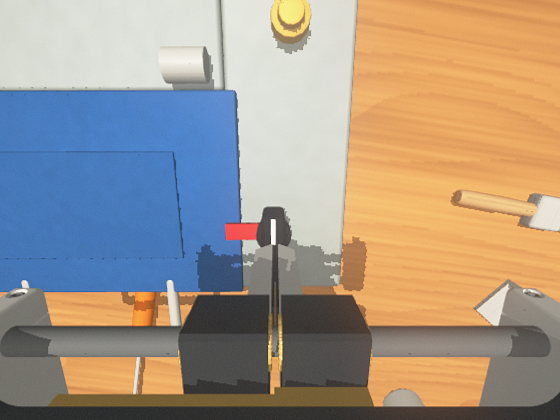

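View pics/s3.png

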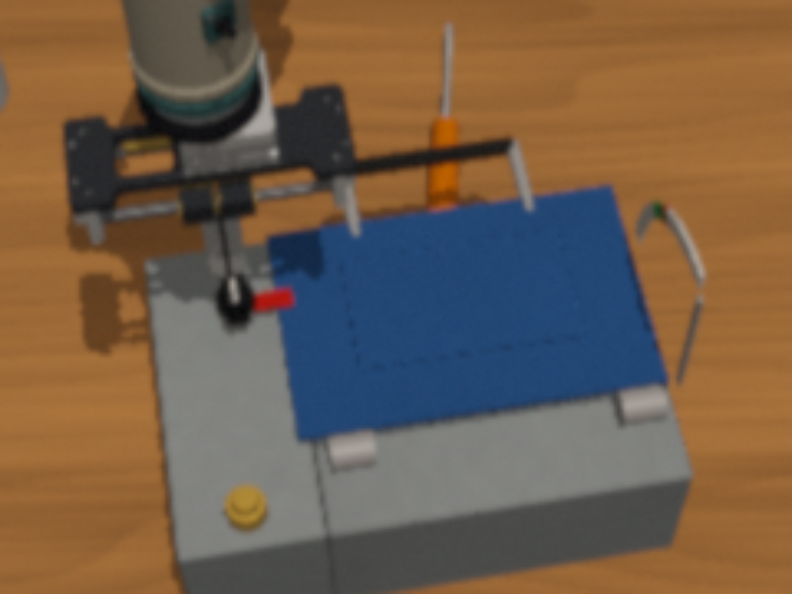

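```bash
python3 - <<'E'
from h import *
T=telemetry.current_tool_rot();p=telemetry.current_ee_pos();M=R.from_quat(np.roll(T,-1)).as_matrix()
print(p,T)
for x in (-.047,.047):
  for y in (-.008,.008):
    for z in (-.02,0,.025): print(x,y,z,np.round(proj("wrist",p+M@[x,y,z]),0))
print(telemetry.current_joints())
k,C=cam("wrist"); print("cam in tool",M.T@(k["position"]-p),"\n",M.T@C)
E
python3 -c "
import cv2
im=cv2.imread('pics/w1.png')[180:330,150:400]
cv2.imwrite('pics/w1c.png',cv2.resize(im,None,fx=3.2,fy=3.2))"
```

```text
[ 0.6139953  -0.11850919  0.16997487] [ 4.44931065e-08  7.58119218e-01 -6.52115979e-01 -2.59147354e-05]
-0.047 -0.008 -0.02 [201. 250.]
-0.047 -0.008 0 [208. 239.]
-0.047 -0.008 0.025 [215. 228.]
-0.047 0.008 -0.02 [203. 273.]
-0.047 0.008 0 [210. 260.]
-0.047 0.008 0.025 [216. 247.]
0.047 -0.008 -0.02 [349. 250.]
0.047 -0.008 0 [342. 239.]
0.047 -0.008 0.025 [335. 228.]
0.047 0.008 -0.02 [348. 273.]
0.047 0.008 0 [341. 260.]
0.047 0.008 0.025 [334. 247.]
[-3.01892764e-01  3.64034296e-01  1.42999188e+00  2.10272599e-05
  1.34761408e+00  1.11884696e+00]
cam in tool [-0.00028175 -0.07936572 -0.1917481 ] 
 [[ 9.99999436e-01  8.83714046e-04 -5.89946138e-04]
 [-6.89694310e-04  9.62217498e-01  2.72281124e-01]
 [ 8.08275150e-04 -2.72280563e-01  9.62217565e-01]]
```

View pics/w1c.png

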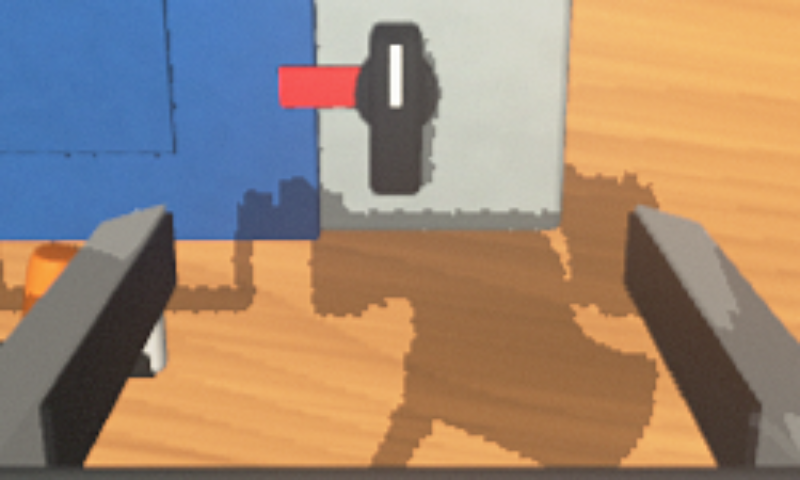

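Run:
```python
from h import *
hit=r.move_l(np.array([.614,-.1185,.145]),None,vel=.03,guard=2.5)
print(hit,telemetry.current_ee_pos(),telemetry.current_wrist_force(),telemetry.current_t())
im=vision.snapshot("scene");cv2.imwrite("pics/s4.png",cv2.resize(im[200:260,180:260],None,fx=9,fy=9,interpolation=cv2.INTER_CUBIC)[:,:,::-1])
```

```text
True [ 0.61425955 -0.11854716  0.16196574] [-0.7718666   0.67640043  4.09429556] 7.2083
```

View pics/s4.png

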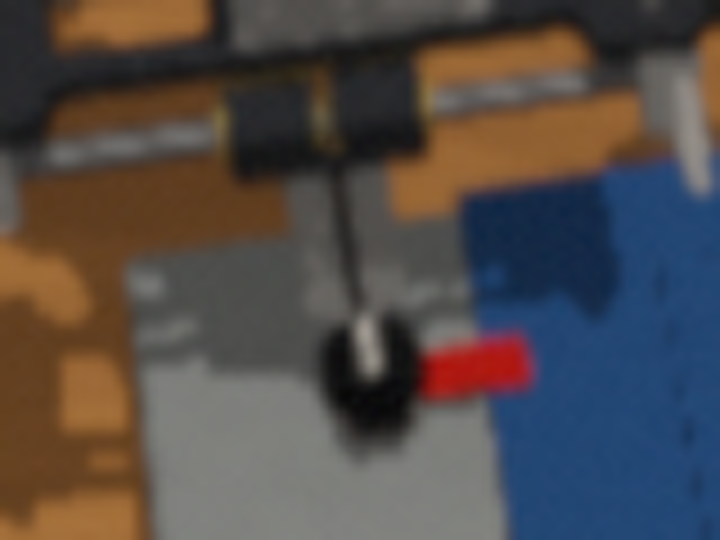

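Run:
```python
from h import *
r.move_l(np.array([.615,-.1185,.172]),None,vel=.1)
gripper_to(.05,15)
hit=r.move_l(np.array([.615,-.1185,.132]),None,vel=.06,guard=4)
print(hit,telemetry.current_ee_pos(),telemetry.current_wrist_force())
if not hit:
    gripper_to(.0,20)
    print(telemetry.current_opening(),telemetry.current_wrist_force(),telemetry.current_torque(),telemetry.current_t())
im=vision.snapshot("wrist");cv2.imwrite("pics/w5.png",im[:,:,::-1])
```

```text
False [ 0.61524933 -0.11857295  0.13215944] [-0.28449931 -0.63681291 -0.70695828]
0.016009891019508664 [-0.3172415   4.80320907  2.35718348] [0.76377486 0.2083209  0.0284368 ] 9.8583
```

View pics/w5.png

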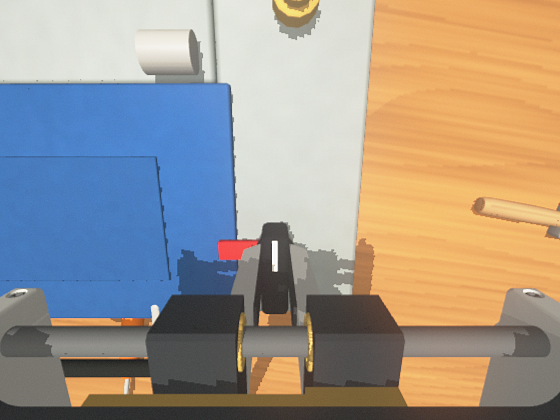

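Run:
```python
from h import *
gripper_to(0,30)
j0=np.array(telemetry.current_joints())
for a in (.3,.6,.9,1.24):
    j=j0.copy(); j[5]-=a; r.movej(j)
    f=np.array(telemetry.current_wrist_force())
    print(a,np.round(f,1),np.round(telemetry.current_torque(),2),telemetry.current_opening(),telemetry.current_t())
    if np.linalg.norm(f)>40: break
im=vision.snapshot("wrist");cv2.imwrite("pics/w6.png",im[:,:,::-1])
```

```text
0.3 [-0.5  2.4  1.7] [ 0.39  0.17 -0.25] 0.015699048506109797 10.5167
0.6 [-0.6  3.9  0.9] [ 0.35  0.16 -0.02] 0.015602975848039428 10.9083
0.9 [-0.8  2.5  1.3] [0.32 0.09 0.16] 0.01589180786702714 11.3
1.24 [-0.   2.6  1.2] [0.3  0.02 0.01] 0.01596632552057461 11.7167
```

View pics/w6.png

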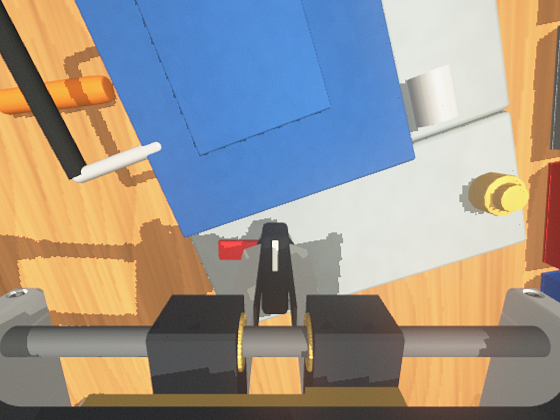

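Run:
```python
from h import *
gripper_to(.04,20)
p=np.array(telemetry.current_ee_pos())
r.move_l(p+[0,0,.07],None,vel=.15)
im=vision.snapshot("wrist");cv2.imwrite("pics/w7.png",im[:,:,::-1])
q=ktool(np.pi/2)
r.move_to(np.array([.482,.0215,.20]),q)
print(telemetry.current_joints(),telemetry.current_ee_pos(),telemetry.current_t())
im=vision.snapshot("wrist");cv2.imwrite("pics/w8.png",im[:,:,::-1])
print([(x["score"],x["at"]) for x in models.mark_of("handle","wrist")][:2])
print(proj("wrist",[.482,.0215,.131]), vision.get_calibration("wrist")["position"])
im=vision.snapshot("scene");cv2.imwrite("pics/s8.png",cv2.resize(im[150:330,170:410],None,fx=3.3,fy=3.3)[:,:,::-1])
```

```text
[-1.00187076e-01  1.32210850e-01  1.67608694e+00 -7.15695789e-04
  1.33156801e+00 -2.49626951e-01] [0.48328814 0.02088616 0.20009144] 13.8083
[(0.76, [0.4874, 0.0231, 0.1235])]
[272.99923661 220.68011225] [0.47167604 0.09935202 0.39157139]
```

View pics/w8.png

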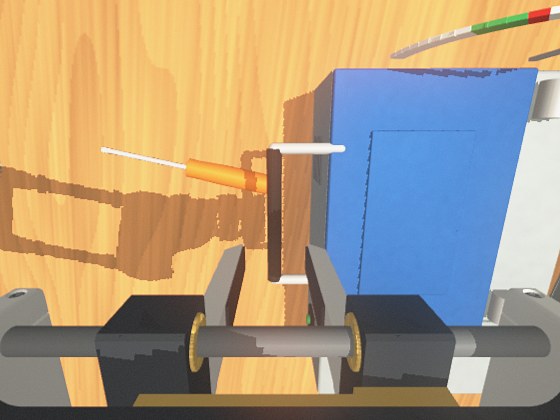

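View pics/s8.png

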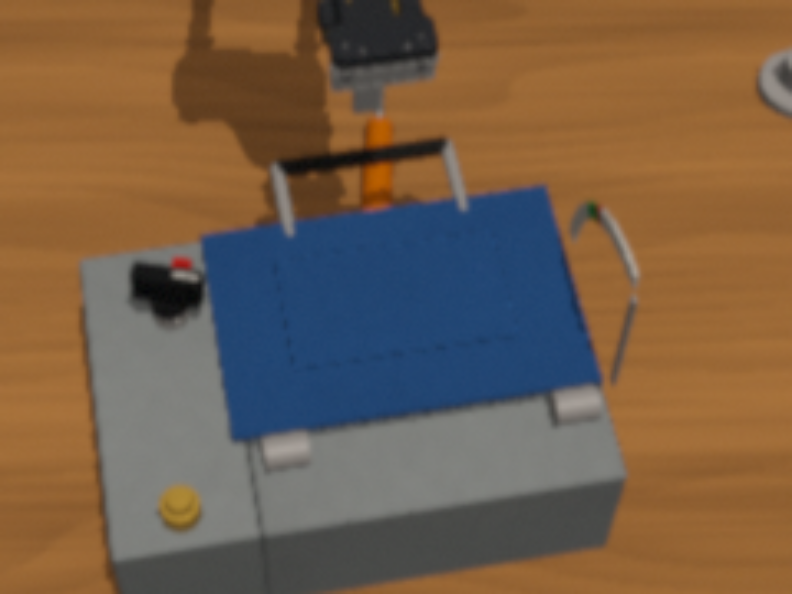

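Run:
```python
from h import *
print(onz("wrist",(274,215.5),.124))
q=ktool(np.pi/2)
r.move_l(np.array([.483,.0225,.14]),q,vel=.15)
hit=r.move_l(np.array([.483,.0225,.096]),q,vel=.08,guard=4)
print(hit,telemetry.current_ee_pos(),telemetry.current_wrist_force())
if not hit:
    gripper_to(0,15)
    print(telemetry.current_opening(),telemetry.current_wrist_force(),telemetry.current_torque(),telemetry.current_t())
im=vision.snapshot("wrist");cv2.imwrite("pics/w9.png",im[:,:,::-1])
```

```text
[0.48229093 0.02469322 0.124     ]
False [0.48346076 0.02248581 0.09639352] [-0.24236508 -0.0495808   0.30628497]
0.013437098096029873 [-2.04712132 -1.5643664   2.45454571] [-0.20237799  0.46369793 -0.0111715 ] 15.7417
```

View pics/w9.png

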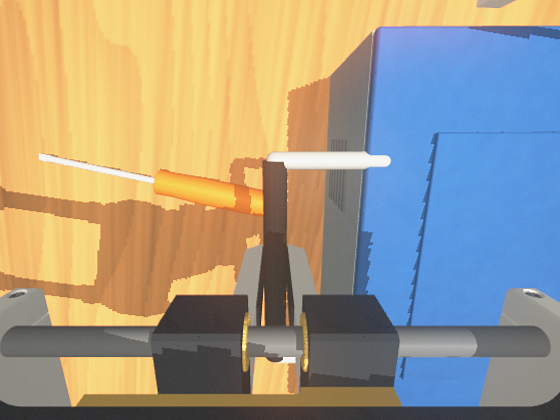

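```bash
cat >> h.py <<'E'
import json
EX=np.array([np.cos(TH),np.sin(TH),0]);EZ=np.array([0,0,1.])
def arc(p0,q0,q1,step=.1,vel=.1):
    n=max(1,int(np.ceil(abs(q1-q0)/step)))
    for q in np.linspace(q0,q1,n+1)[1:]:
        r.move_l(p0+.22*(1-np.cos(q))*EX+.22*np.sin(q)*EZ,None,vel=vel)
        f=np.array(telemetry.current_wrist_force())
        print(round(q,3),np.round(f,1),np.round(telemetry.current_torque(),2),round(telemetry.current_opening(),4),round(telemetry.current_t(),2))
        if np.linalg.norm(f)>30: print("STOP");return q
    return q1
E
python3 - <<'E'
from h import *
gripper_to(0,22)
p0=np.array(telemetry.current_ee_pos()); json.dump(list(p0),open("p0.json","w")); print(p0)
arc(p0,0,.6)
im=vision.snapshot("wrist");cv2.imwrite("pics/w10.png",im[:,:,::-1])
im=vision.snapshot("scene");cv2.imwrite("pics/s10.png",cv2.resize(im[120:330,170:450],None,fx=2.8,fy=2.8)[:,:,::-1])
E
```

```text
[0.48233788 0.02239648 0.09601535]
0.1 [-1.4 -1.8 -2.3] [-0.3   0.41 -0.  ] 0.0132 16.38
0.2 [-3.  -0.7 -1.5] [-0.32  0.47 -0.01] 0.0132 16.74
0.3 [-4.2 -2.3 -1.6] [-0.41  0.84  0.02] 0.0134 17.11
0.4 [-5.5 -2.1 -0.2] [-0.44  1.17  0.02] 0.0131 17.48
0.5 [-7.  -2.5  2.4] [-0.48  1.52  0.01] 0.0132 17.84
0.6 [-8.8 -2.5  4. ] [-0.5   1.78  0.01] 0.0135 18.21
```

View pics/w10.png

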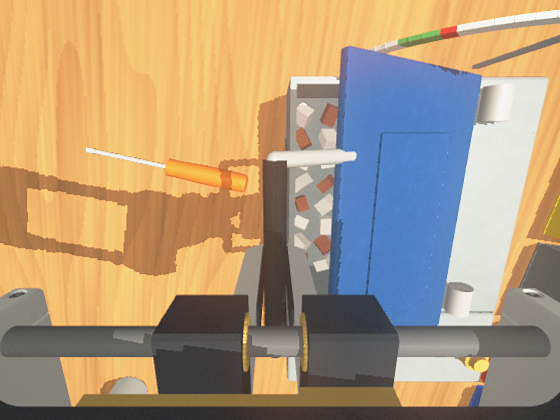

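View pics/s10.png

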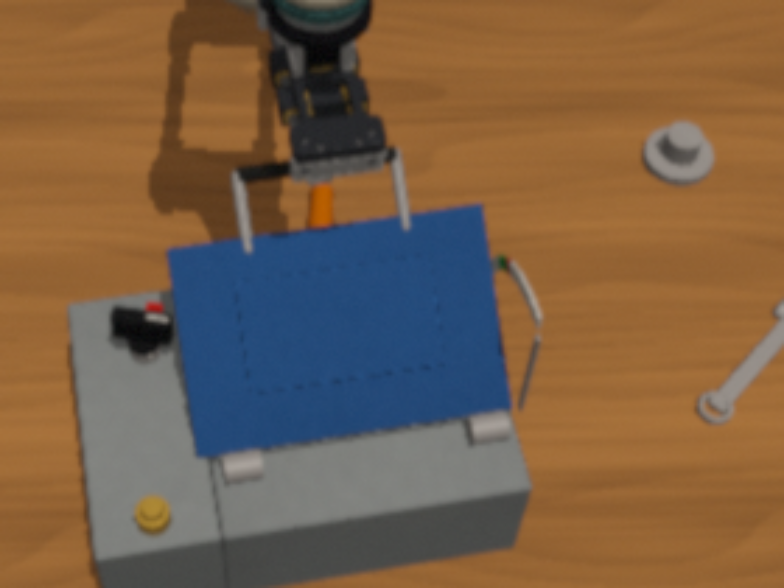

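Run:
```python
from h import *
p0=np.array(json.load(open("p0.json")))
q=.6; c=p0+.22*(1-np.cos(q))*EX+.22*np.sin(q)*EZ
p=np.array(telemetry.current_ee_pos()); print((p-c)*1000)
rad=-np.cos(q)*EX+np.sin(q)*EZ
r.move_l(c+.002*rad,None,vel=.03)
print(telemetry.current_wrist_force(),(np.array(telemetry.current_ee_pos())-c)*1000, telemetry.current_t())
```

```text
[-2.63196636 -0.3409008   0.213145  ]
[-4.47406627 -1.84960977  0.94978799] [-1.9100495  -0.24546094  1.25699153] 18.5583
```

```bash
cat >> h.py <<'E'
def arc2(p0,q0,q1,off=.003,step=.09,vel=.1):
    n=max(1,int(np.ceil(abs(q1-q0)/step)))
    for q in np.linspace(q0,q1,n+1)[1:]:
        rad=-np.cos(q)*EX+np.sin(q)*EZ
        c=p0+.22*(1-np.cos(q))*EX+.22*np.sin(q)*EZ
        r.move_l(c+off*rad,None,vel=vel)
        f=np.array(telemetry.current_wrist_force()); d=np.array(telemetry.current_ee_pos())-p0
        print(round(q,3),np.round(f,1),"radF",round(f@rad,1),"tanF",round(f@(np.sin(q)*EX+np.cos(q)*EZ),1),"qact",round(np.arctan2(d[2],.22-d@EX),3),round(telemetry.current_opening(),4),round(telemetry.current_t(),2))
        if np.linalg.norm(f)>30: print("STOP");return q
    return q1
E
python3 - <<'E'
from h import *
p0=np.array(json.load(open("p0.json")))
arc2(p0,.6,.855)
arc2(p0,.855,.95)
for c in ("wrist","scene"):
    im=vision.snapshot(c);cv2.imwrite(f"pics/{c}11.png",im[:,:,::-1])
print(models.mark_of("handle","scene")[:1])
im=cv2.imread("pics/scene11.png");cv2.imwrite("pics/s11.png",cv2.resize(im[120:330,170:450],None,fx=2.8,fy=2.8,interpolation=cv2.INTER_CUBIC))
E
```

```text
0.685 [-3.9 -0.2  2.4] radF 4.5 tanF -0.6 qact 0.688 0.0135 18.9
0.77 [-5.7 -0.8  2.5] radF 5.9 tanF -2.2 qact 0.77 0.0134 19.24
0.855 [-7.1 -1.7  6.7] radF 9.9 tanF -1.1 qact 0.856 0.0133 19.58
0.902 [-6.2 -1.2  7.8] radF 10.0 tanF -0.1 qact 0.905 0.0131 19.84
0.95 [-6.  -0.9  9.4] radF 11.2 tanF 0.6 qact 0.954 0.0136 20.1
[{'at': [0.5687, 0.0328, 0.298], 'score': 0.65}]
```

View pics/wrist11.png

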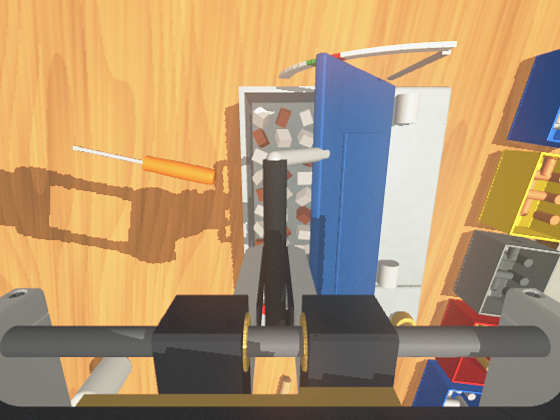

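View pics/s11.png

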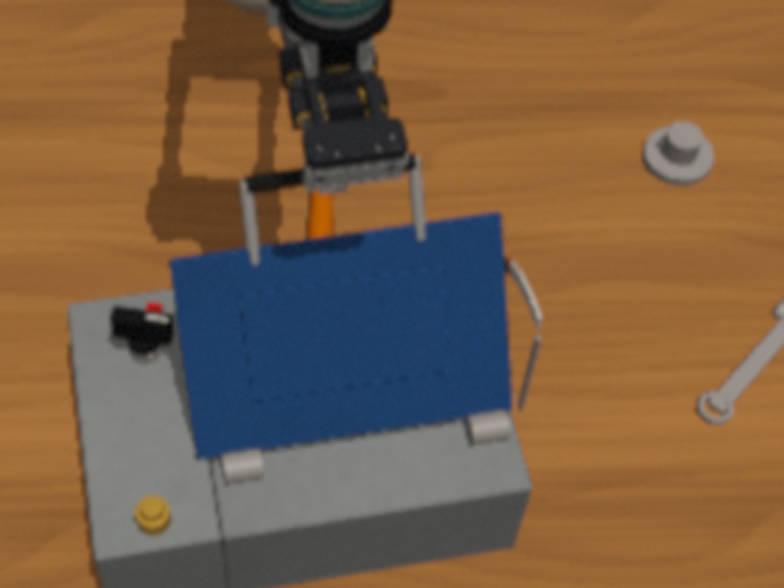

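Run:
```python
from h import *
EY=np.array([-EX[1],EX[0],0])
hd=np.array([.4823,.0225,.124]); H=hd+.22*EX
def fc(q,y,L=.17,t=.004): return H+L*(-np.cos(q)*EX+np.sin(q)*EZ)+t*(np.sin(q)*EX+np.cos(q)*EZ)+y*EY
for q in (0,.6,.85,.9,.95,1.0): print(q,np.round([proj("scene",fc(q,-.13)),proj("scene",fc(q,.13))],1).tolist(), np.round(proj("scene",H+.22*(-np.cos(q)*EX+np.sin(q)*EZ)),1))
print("obs 0",(231.5,221.8),(335.8,206.7)); print("obs .6",(170+168/2.8,120+251/2.8),(170+483/2.8,120+206/2.8))
print("obs .95",(230.7,212.9),(348.6,196.1))
```

```text
0 [[229.9, 219.5], [335.0, 204.5]] [279.3 196.6]
0.6 [[228.7, 207.4], [342.3, 191.5]] [282.8 177.5]
0.85 [[229.3, 209.9], [347.0, 193.3]] [286.  178.7]
0.9 [[229.6, 211.0], [348.0, 194.3]] [286.8 179.7]
0.95 [[229.8, 212.3], [349.0, 195.5]] [287.7 181. ]
1.0 [[230.1, 213.8], [350.1, 196.8]] [288.5 182.6]
obs 0 (231.5, 221.8) (335.8, 206.7)
obs .6 (230.0, 209.64285714285717) (342.5, 193.57142857142856)
obs .95 (230.7, 212.9) (348.6, 196.1)
```

Run:
```python
from h import *
p0=np.array(json.load(open("p0.json")))
arc2(p0,.95,1.0,off=.004)
im=vision.snapshot("scene"); cv2.imwrite("pics/s12.png",cv2.resize(im[180:240,200:370],None,fx=4.7,fy=4.7,interpolation=cv2.INTER_CUBIC)[:,:,::-1])
print(models.mark_of("handle","scene")[:1]); vision.snapshot("top"); print(models.mark_of("handle","top")[:1])
arc2(p0,1.0,.70,off=.004)
im=vision.snapshot("scene"); cv2.imwrite("pics/s13.png",cv2.resize(im[180:240,200:370],None,fx=4.7,fy=4.7,interpolation=cv2.INTER_CUBIC)[:,:,::-1])
print(models.mark_of("handle","scene")[:1])
im=vision.snapshot("top"); cv2.imwrite("pics/t13.png",cv2.resize(im[100:260,180:370],None,fx=4.2,fy=4.2,interpolation=cv2.INTER_CUBIC)[:,:,::-1])
print(models.mark_of("handle","top")[:1])
im=vision.snapshot("wrist"); cv2.imwrite("pics/w13.png",im[:,:,::-1])
print(models.mark_of("handle","wrist")[:1])
print(telemetry.current_ee_pos())
```

```text
1.0 [-4.4 -1.3  5.6] radF 7.1 tanF -0.8 qact 1.008 0.0136 20.51
[{'at': [0.5815, 0.0371, 0.3074], 'score': 0.69}]
[]
0.925 [-3.3 -0.4  6.7] radF 7.4 tanF 1.4 qact 0.931 0.0129 21.02
0.85 [-1.4 -0.8  4.1] radF 4.1 tanF 1.6 qact 0.853 0.0131 21.34
0.775 [-0.9 -1.5  1.2] radF 1.6 tanF 0.1 qact 0.777 0.0134 21.66
0.7 [ 1.3 -1.  -0.6] radF -1.2 tanF 0.3 qact 0.702 0.0134 21.98
[{'at': [0.5286, 0.028, 0.2617], 'score': 0.77}]
[]
[{'at': [0.5356, 0.0309, 0.2671], 'score': 0.82}]
[0.53165343 0.02996965 0.24043843]
```

View pics/s12.png

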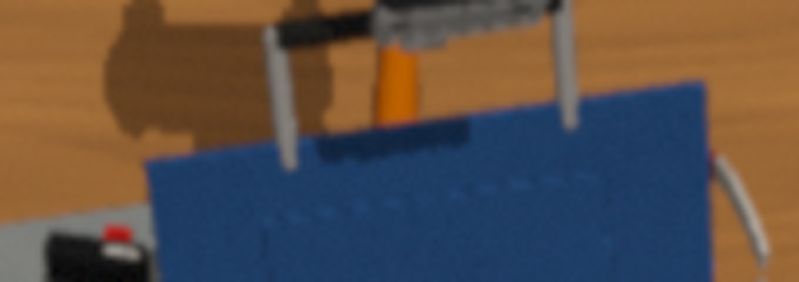

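View pics/s13.png

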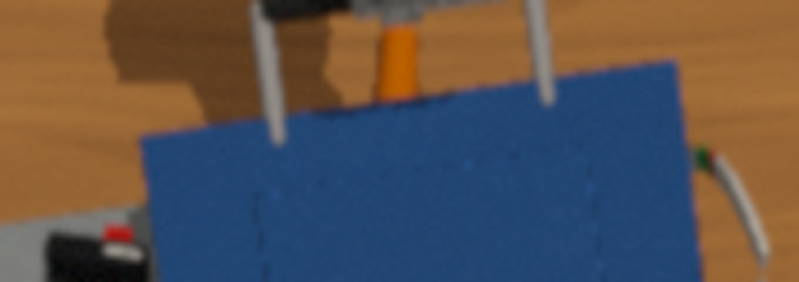

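View pics/w13.png

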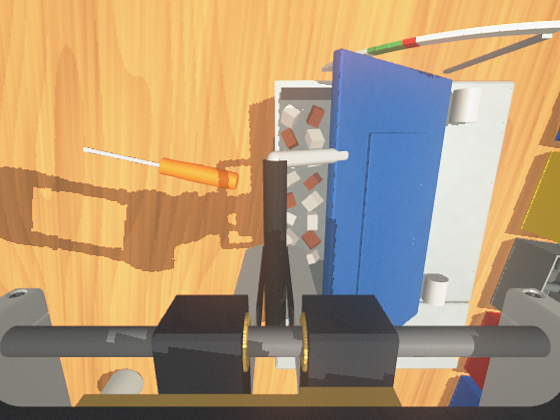

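View pics/t13.png

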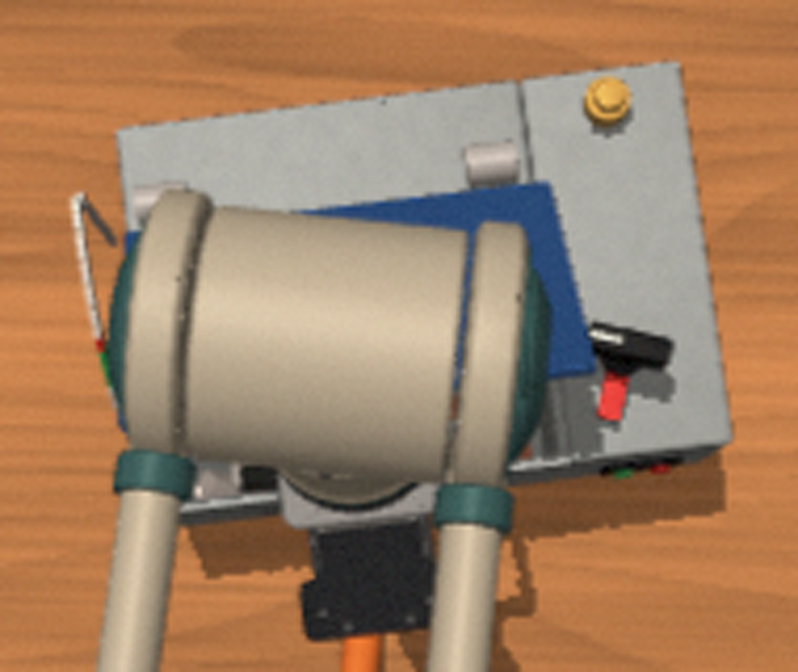

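Run:
```python
from h import *
EY=np.array([-EX[1],EX[0],0])
hd=np.array([.4823,.0225,.124]); H=hd+.22*EX
def fc(q,y,L=.17,t=.004): return H+L*(-np.cos(q)*EX+np.sin(q)*EZ)+t*(np.sin(q)*EX+np.cos(q)*EZ)+y*EY
for q in (0,.6,.64,.68,.72,1.0):
    a,b=proj("scene",fc(q,-.13)),proj("scene",fc(q,.13)); print(q,"w",round(b[0]-a[0],1),a.round(1),b.round(1),"top",proj("top",fc(q,-.13)).round(1))
print("obs w 0:104.3 .6:112.5 now:114.1 top: 1.0:", (705-147)/4.7,"top 0 (319.3,208.8) now (321.7,189.3)")
print(telemetry.current_wrist_force(),telemetry.current_t(),telemetry.current_dq())
```

```text
0 w 105.1 [229.9 219.5] [335.  204.5] top [319.3 208.3]
0.6 w 113.5 [228.7 207.4] [342.3 191.5] top [321.4 190.4]
0.64 w 114.2 [228.8 207.5] [343.  191.4] top [321.4 188.3]
0.68 w 114.8 [228.9 207.7] [343.7 191.5] top [321.4 186. ]
0.72 w 115.5 [228.9 208. ] [344.4 191.8] top [321.4 183.7]
1.0 w 120.0 [230.1 213.8] [350.1 196.8] top [320.5 165.1]
obs w 0:104.3 .6:112.5 now:114.1 top: 1.0: 118.72340425531914 top 0 (319.3,208.8) now (321.7,189.3)
[ 3.40981863  1.36337342 -3.35692216] 22.275 [ 0.00022221 -0.00117258  0.00332142 -0.00209447 -0.00357551  0.00147691]
```

Run:
```python
from h import *
p0=np.array(json.load(open("p0.json")))
arc2(p0,.70,.69,off=.003,vel=.03)
r.hold(1.0)
print(telemetry.current_wrist_force(),telemetry.current_opening(),telemetry.current_ee_pos(),np.abs(telemetry.current_dq()).max())
im=vision.snapshot("scene"); cv2.imwrite("pics/s14.png",cv2.resize(im[120:330,170:450],None,fx=2.8,fy=2.8,interpolation=cv2.INTER_CUBIC)[:,:,::-1])
print(models.mark_of("handle","scene")[:1])
vision.snapshot("wrist");print(models.mark_of("handle","wrist")[:1],telemetry.current_t())
```

```text
0.69 [ 1.9  0.6 -0.8] radF -2.0 tanF 0.6 qact 0.69 0.0132 22.52
[0.80188199 0.64522622 0.40706453] 0.013116092319617866 [0.52968677 0.02965085 0.23795904] 0.00133443493621074
[{'at': [0.5265, 0.0261, 0.2608], 'score': 0.93}]
[{'at': [0.5353, 0.0313, 0.2605], 'score': 0.93}] 23.725
```

View pics/s14.png

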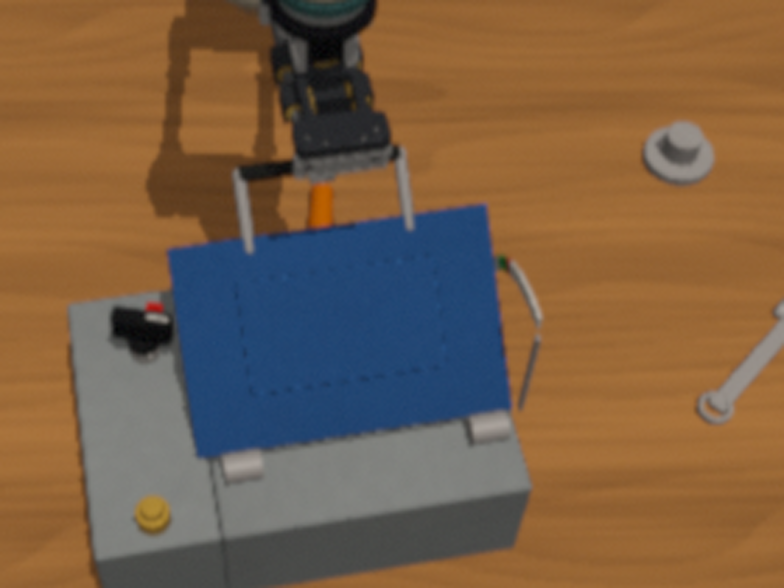

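Run:
```python
from h import *
print(r.sign_off())
```

```text
the job is handed in; nothing more can be done
None
```

The cover is unlocked and held still by its bar at about 0.68 rad, roughly ten degrees below the balance point. I handed the job in at about 24 s.

**Knob:** I gripped it and turned it 1.24 rad counter-clockwise. The resisting torque changed sign between 0.3 and 0.9 rad and faded by the end, as expected when it clicks past the detent. The pictures show the red tab pointing to the front, clear of the cover.

**Cover:** I gripped the bar, raised the cover to about 0.99 rad (balance is at 0.855) and brought it back down, never letting go. Forces at the wrist stayed under about 12 N at every point I read.

**Last checks:**
- **Angle:** the arm's own position gives 0.69 rad, and the handle height in the pictures gives about 0.67. The aim was about 0.68, so the two agree to roughly ±0.02 rad.
- **Stillness:** wrist force was about 1 N and nothing was moving.
- **Other things:** those visible in the last picture looked undisturbed. I made no separate check of the rest.

**What disagreed:**
- **Fingertip position:** the fingertips turned out about 37 mm shorter than stated. My first close on the knob shut in the air above it. I then touched the top of the bar lightly (about 4 N), measured the true offset and used it for both grasps.
- **Radial push:** while raising the cover along the planned arc, a sideways push built up, to about 11 N at most. I corrected the path by 3–4 mm.
- **Handle search from above:** it found nothing once the cover was raised, because the arm was in the way. I relied on the other two cameras for the handle.

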